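# Draw the second caliper guide pin and hold it for greasing

## Robot

A 7-joint arm with a two-finger parallel gripper is mounted at the origin on the work surface. World frame = base frame: x ahead of the robot, y to its left, z up, the work surface at z = 0. Lengths are in m, angles in rad, forces in N, time in s.
With the tool pointing down it reaches from about 0.35 to 0.9 m from the base axis. Payload 8.1 kg.
Tool frame: the origin (TCP) lies at the very end of the fingers, on their centre line; the grasp point (between the pads) lies arm.hold_point_z behind it (arm.hold_point_z is the distance from the TCP to the grasp point, in m); z points along the fingers, y is the line along which they close (so a half turn about z gives the same grasp; the last joint's range is limited). The gripper opens to 92 mm and grips with 3 to 60 N. Pads are 19 mm wide; open, the fingers measure 130 mm over their backs; the gripper's body (75 mm by 190 mm) begins 47 mm behind the grasp point.
Start: joints at [-0.103, 0.434, 0.025, 1.573, -0.012, 1.134, -0.075], TCP at [0.625, -0, 0.227] pointing down, gripper open.
Joint ranges: [-2.62, 2.62], [-0.44, 2.09], [-1.27, 1.32], [0.08, 2.57], [-1.32, 4.46], [0.12, 2], [-2.74, 2.74]. Speed limits (rad/s): [2.22, 2.22, 3.01, 3.01, 3.14, 3.14, 3.14].

## Interface

Orientations are given as a rotation vector (axis times angle).
In Python, from cell import arm, vision, job, cut_out gives the robot as it stands. The module is installed in compiled form; this text tells all that it offers.
- The arm moves only by the tool play_rows, never from a script. Its argument "increments" is text: rows parted by semicolons, each of 5 numbers parted by spaces: the shift along the tool's x, y, z in cm, then the turn about the tool's z in degrees, then the opening, from -1 (shut) to 1 (fully open), so that 0 is half open. A call has 1 to 5 rows; each row shifts and turns the commanded pose from where the row before left it, along the tool's axes as they then stand; what a row does not reach is not made up. A row lasts 1/12 s, in which the tool goes at most 41.7 mm and 7.16 degrees, less where a joint would pass 70% of its speed; a pose out of reach is approached as far as the arm can. A call is refused whole if a number of a shift passes 4.17 or a number of a turn 7.16, either way. A call with a gripper value outside its range is refused whole. The fingers move at their own pace and stop on an object; "grip_force" is the grip in N (left out, the last holds). Time passes only in rows, so rows that do not move let the fingers close. It gives the time, the measured TCP pose, the force, the opening and the grip force at its end, in the units of the state.
- arm.observe(): the state, without advancing time (a new reading comes with each control period).
- vision.get_image(name): name is "scene" or "side" or "wrist"; returns a dict with "frame" (480x640x3 uint8, red, green, blue), "z_map" (480x640 float32, m along the optical axis (not along the pixel's ray), 0 where there is no reading), "mtx" (3x3 intrinsics, pixels), "distortion" ([k1, k2, p1, p2, k3] as OpenCV has them; the pictures are not rectified), "cam_to_world" (4x4, takes a point from camera to world coordinates). Camera axes: x right, y up, looking along -z (the intrinsics and any distortion apply to the point x, -y, -z); pixel columns grow to the right and rows downward; lengths in m; the calibration is good to about 2 mm. A picture is of the moment at which its call begins.
- job.sign_off(): hands the job in; it is judged then, once.
Trained networks look in a picture, given as the dict that the camera call returned (one of the last four; its "shot" number tells which), for a name from the list of things; names that differ only in an ending like _2 or _b are one class to them, and where a whole thing is asked for, a point or a joint stands for the part that bears it (a point fixed in the world has none). Each returns a list of dicts, best first, with "confidence" (0 to 1); they miss things now and then, are a little off and sometimes report something else, mostly with a low value. They report only what shows in the picture. A call takes as long as a camera call.
- cut_out(query, picture): "mask" (480x640 bool, what is visible of it) and "point" ([row, column] in pixels, amid what is visible of it).
The state is a dict: "clock": time; "joints": joint angles; "dq": joint speeds; "joint_efforts": joint torques, N m; "position": TCP position; "ee_rot": TCP orientation; "force": force on the tool from outside, world axes, zero at the start; "ft_torque": the same for the moment, N m; "width": opening from 0.0 (shut) to 1.0 (fully open); "gripper_force": force on a finger pad.
Only numpy, scipy, OpenCV 4.12 (cv2) and the standard library are available. Lean on these libraries where they do the work, as an engineer would, in place of code of your own. Each camera call takes 0.05 s, during which the arm holds its last target. There are 200 camera calls.

## Task

The brake caliper carrier clamped in the vice has two guide pins: one has already been pulled partway out of its bore for greasing, the other is still pushed right in. Pull the one that is still in straight up out of its bore until it stands as far out as the other one, keeping it in line so that it does not bind and never letting it come right out, and finish while still gripping it at that height, so that the grease can be brushed on. Leave the other pin and the things lying on the bench as they are.

Things in the scene. Friction and masses are not known exactly. Their poses are not given: they have to be found in the camera images.
- pin_a_head (a point): one of two identical upright steel guide pins, either in either bore: see which is pushed right in. About 90 g; round shank 12 mm across, 72 mm long, under a hexagonal head 17 mm across flats, 12 mm high. Point: centre of the head, half-way up; z up along the pin, x square to one pair of flats. Right in, the tip is on the bore's bottom and this point 18 mm above the bore's mouth
- pin_b_head (a point): the other identical pin; same point, axes and sizes as pin_a_head. The pin already drawn has its head 24 to 38 mm higher; its tight bush keeps it up unless it is pushed or pulled with over about 12 N. The pin that is right in slides freely (1 mm clearance on the diameter) and drops back if let go
- carrier: cast-iron caliper carrier fixed in the vice, 167 mm long. Origin: middle of its underside, 40 mm above the bench; y along its length through both bores, z up. Pin bores upright and blind, 60 mm deep, in round bosses 27 mm across at y = +70 and -70 mm, mouths at z = 102 mm (142 mm above the bench). The rest of carrier and vice is lower than the mouths
- bore_left (a point): centre of the mouth of the pin bore at the carrier's +y end; bore 13 mm in diameter, upright
- bore_right (a point): centre of the mouth of the pin bore at the carrier's -y end; bore 13 mm in diameter, upright
- pad_1_mid (a point): brake pad, 50 x 128 x 16 mm, lying on the bench, to be left alone; its centre
- pad_2_mid (a point): second brake pad, the same
- grease_tub_mid (a point): closed round grease tub, 72 mm across, 55 mm high, standing, to be left alone; its centre
- grease_brush: flat brush with a wooden handle, 190 mm long, lying along its x, to be left alone; origin under its middle
- spanner: steel spanner, 190 mm long, lying along its x, to be left alone; origin under its middle
- cleaner_can_mid (a point): spray can, 66 mm across, 200 mm high, standing, to be left alone; its centre
- paper_roll_mid (a point): roll of paper standing on end, 116 mm across, 210 mm high, to be left alone; its centre

How it is judged:
By the outcome, as a careful person would: the job done as asked, in the order asked, and still so for the second after the job is handed in, while the arm keeps its last pose, push and grip.
It also fails if it takes over 35 s, if anything falls off the work surface, if the arm or the gripper's body presses on something with over 40 N, if the wrist force passes 120 N, or if a joint passes its speed limit or range.

## Working session

There is one attempt and no reset: what is moved stays moved. The work goes in short steps, Python scripts to look and compute and a tool call to move; the robot and the scene stay as the last step left them, time stands still between calls to the robot, and variables do not carry over. Pictures are saved under pics/ and viewed, at most 10 in all, crops included, and the job is handed in when it is done.

Besides the shell and the picture viewer there is one more tool, called after ">>>" as name(argument=value, ...) on one line, values as JSON. play_rows: Moves the arm, as the interface text tells. Its arguments: {"type":"object","properties":{"increments":{"type":"string"},"grip_force":{"type":"number"}},"required":["increments"]}

```bash
mkdir -p pics
cat > h.py <<'E'
import numpy as np, cv2
from cell import arm, vision, job, cut_out
def world(p, px, z=None):
    # px: Nx2 (col,row); z depth per pixel
    u=cv2.undistortPoints(np.array(px,float).reshape(-1,1,2),p["mtx"],np.array(p["distortion"])).reshape(-1,2)
    z=np.asarray(z,float)
    c=np.c_[u[:,0]*z,-u[:,1]*z,-z,np.ones(len(z))]
    return (c@np.array(p["cam_to_world"]).T)[:,:3]
def maskpts(p,m):
    r,c=np.nonzero(m&(p["z_map"]>0)); return world(p,np.c_[c,r],p["z_map"][r,c])
def proj(p,P):
    T=np.linalg.inv(p["cam_to_world"]); q=np.c_[P,np.ones(len(P))]@T.T
    q=q[:,:3]*[1,-1,-1]
    return cv2.projectPoints(q,np.zeros(3),np.zeros(3),p["mtx"],np.array(p["distortion"]))[0].reshape(-1,2)
E
cat > a.py <<'E'
from h import *
s=arm.observe(); print(s, arm.hold_point_z)
ims=[]
for n in ("scene","side","wrist"):
    p=vision.get_image(n); f=p["frame"][...,::-1].copy()
    for d in cut_out("pin_a_head",p)[:4]:
        q=maskpts(p,d["mask"]); print(n,round(d["confidence"],2),d["point"],d["mask"].sum(), np.round(np.median(q,0),4) if len(q) else None, np.round(np.percentile(q,98,axis=0),4) if len(q) else None)
        r,c=map(int,d["point"]); cv2.circle(f,(c,r),3,(0,0,255),-1)
    cv2.imwrite(f"pics/{n}1.png",f)
E
python3 a.py
```

```text
{'clock': 0.0, 'joints': array([-0.10261758,  0.43520491,  0.02495776,  1.57406193, -0.01159333,
        1.13402006, -0.07508837]), 'dq': array([-0.00039218,  0.00089888, -0.00095925,  0.00027309, -0.00071649,
       -0.00156864, -0.00105311]), 'joint_efforts': array([ 3.89017032e-04, -6.67853522e+01,  9.84863900e-01, -3.14464223e+01,
       -6.05165795e-02,  4.27553023e-02,  1.12382318e-04]), 'position': array([ 6.24498807e-01, -3.87444149e-05,  2.25969634e-01]), 'ee_rot': array([-2.22076577e+00, -2.22071334e+00,  1.86888674e-03]), 'force': array([-0.25857329,  0.23311315,  0.08023394]), 'ft_torque': array([-0.01145523,  0.00824447,  0.0137758 ]), 'gripper_force': 0.0, 'width': 1.0026275643743916} 0.0188
scene 0.59 [225.2, 344.1] 69 [0.5565 0.0516 0.1638] [0.5626 0.1422 0.1698]
side 0.74 [281.8, 347.6] 694 [0.4395 0.0496 0.0143] [0.4637 0.1127 0.0271]
side 0.54 [240.6, 302.5] 69 [0.5522 0.0581 0.162 ] [0.5597 0.0639 0.1673]
wrist 0.94 [170.9, 205.7] 902 [0.5545 0.0543 0.1641] [0.5619 0.0621 0.1663]
```

View pics/scene1.png

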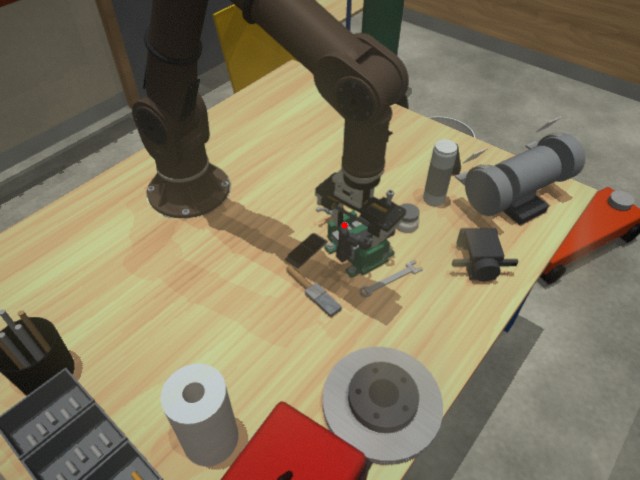

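View pics/wrist1.png

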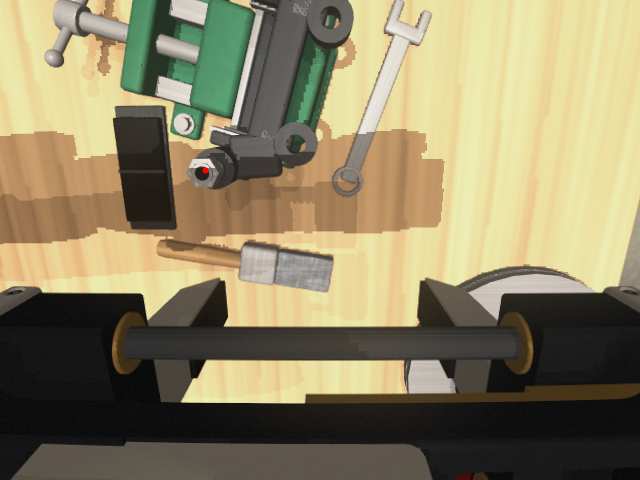

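View pics/side1.png

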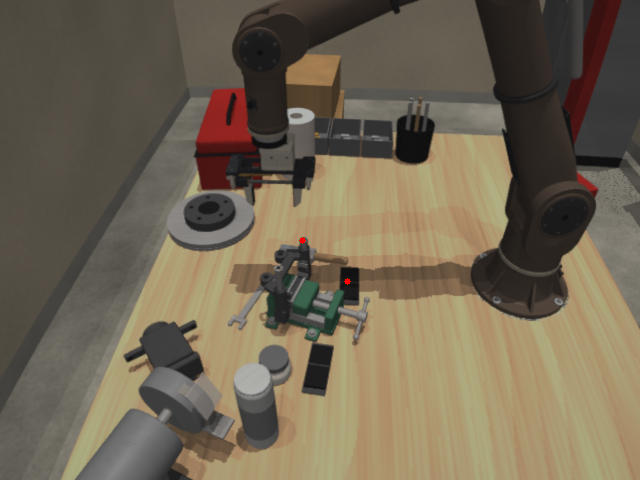

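The scene view is blocked by the gripper. The wrist view shows one pin at (205,170), with its head top at z≈0.166, so it is pushed right in. The other pin lies beyond the top of the wrist picture. I'll move to see both.

>>> play_rows(increments="1.5 -1 -2 0 1;2 -1 -2 0 1;1.5 -1 -1 0 1;0 0 0 0 1;0 0 0 0 1")

```text
clock: 0.72
position: [0.595, 0.051, 0.2775]
ee_rot: [2.219, 2.223, 0.002]
force: [0.6, -1.1, -0.1]
width: 1.001
gripper_force: 0.0
```

```bash
cat > b.py <<'E'
from h import *
import sys
s=arm.observe(); print(s["clock"],s["position"],s["ee_rot"])
for n in ("wrist","side"):
    p=vision.get_image(n); f=p["frame"][...,::-1].copy()
    np.savez(f"{n}.npz",**{k:p[k] for k in("frame","z_map","mtx","distortion","cam_to_world")})
    for d in cut_out("pin_a_head",p)[:4]:
        q=maskpts(p,d["mask"]); t=q[q[:,2]>np.percentile(q[:,2],90)-.003]
        print(n,round(d["confidence"],2),d["point"],d["mask"].sum(),"top",np.round(np.median(t,0),4),np.round((t.min(0)+t.max(0))/2,4),len(t))
    cv2.imwrite(f"pics/{n}{sys.argv[1]}.png",f)
E
python3 b.py 2
```

```text
0.7167 [0.5950305  0.05097802 0.27745266] [2.21870346e+00 2.22310327e+00 2.10697259e-03]
wrist 0.92 [231.1, 267.9] 504 top [0.5535 0.0539 0.1645] [0.5536 0.0537 0.1648] 383
side 0.45 [242.9, 303.2] 62 top [0.5526 0.0567 0.1656] [0.5528 0.0566 0.1664] 23
```

View pics/wrist2.png

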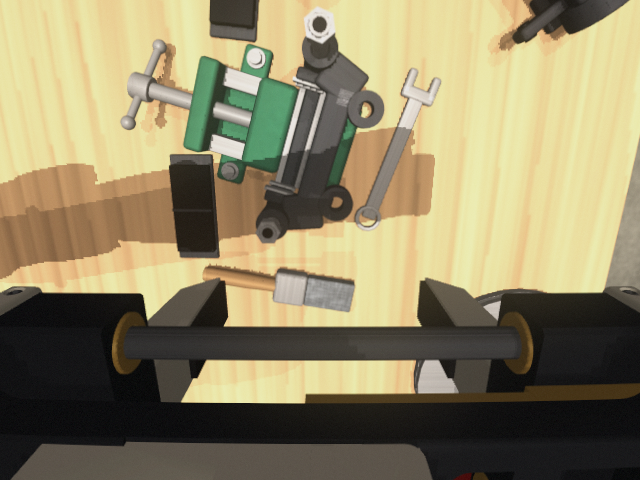

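The wrist view now shows the drawn pin's bright head at (319,24) and the pushed-in pin at (268,231), with the carrier between them.

```bash
cat > c.py <<'E'
from h import *
p=dict(np.load("wrist.npz"))
def top(r,c,w=28):
    m=np.zeros((480,640),bool); m[max(0,r-w):r+w,c-w:c+w]=1
    m&=p["z_map"]>0
    rr,cc=np.nonzero(m); q=world(p,np.c_[cc,rr],p["z_map"][rr,cc])
    h=np.percentile(q[:,2],99); k=(q[:,2]>h-.004)
    t=q[k]; print("head z",np.median(t[:,2]),h,"ctr",(t.min(0)+t.max(0))[:2]/2,np.median(t,0)[:2],"n",k.sum(),"ext",np.ptp(t,0))
    x=t[:,:2]-(t[:,:2].min(0)+t[:,:2].max(0))/2
    # width across direction a over 60deg: flats = min width
    A=np.arange(0,180,5); W=[np.ptp(np.percentile(x@[np.cos(np.radians(a)),np.sin(np.radians(a))],[1,99])) for a in A]
    W=np.array(W); W3=W.reshape(3,12).mean(0); print(dict(zip(A[:12].tolist(),np.round(W3*1e3,1).tolist())))
    z=np.exp(6j*np.radians(A)); print("flat normal deg", np.degrees(np.angle(-(W@z)))/6)
    a=np.arctan2(x[:,1],x[:,0])
    return p["frame"][max(0,r-w):r+w,c-w:c+w]
a=top(231,268); b=top(24,319)
b=cv2.copyMakeBorder(b,0,56-b.shape[0],0,0,0)
cv2.imwrite("pics/crop2.png",cv2.resize(np.clip(np.hstack([a.astype(float)*1.8,b]),0,255).astype(np.uint8)[...,::-1],None,fx=7,fy=7,interpolation=cv2.INTER_CUBIC))
E
python3 c.py
```

```text
head z 0.16445267903636657 0.16590460559858025 ctr [0.55320284 0.05365735] [0.55333301 0.05407035] n 419 ext [0.01861794 0.01690405 0.0048116 ]
{0: 17.3, 5: 17.3, 10: 17.2, 15: 17.0, 20: 16.8, 25: 16.7, 30: 16.6, 35: 16.6, 40: 16.8, 45: 17.0, 50: 17.1, 55: 17.2}
flat normal deg -29.157481042445266
head z 0.20208462753262585 0.20392565690937012 ctr [0.59273071 0.18755478] [0.59271544 0.18733534] n 835 ext [0.01720926 0.02003647 0.00508182]
{0: 16.6, 5: 16.5, 10: 16.5, 15: 16.6, 20: 16.7, 25: 16.9, 30: 17.1, 35: 17.2, 40: 17.3, 45: 17.2, 50: 17.1, 55: 16.9}
flat normal deg 9.204312738406779
```

View pics/crop2.png

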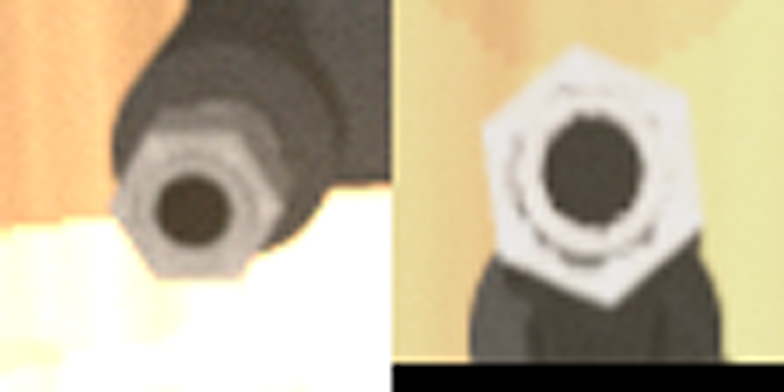

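The crop shows the pushed-in hex (left) with corners at left and right, so its flat normals lie at about −30°, 30° and 90°. The drawn pin stands about 37.6 mm higher. I'll turn by +30° and come closer for a refined look.

>>> play_rows(increments="-1.95 -2.5 1.5 0 1;-1.95 -2.5 1.5 0 1;-1.95 -2.5 1.5 0 1;0 0 0 7 1;0 0 0 7 1")

```text
clock: 1.33
position: [0.5177, -0.0113, 0.2302]
ee_rot: [-2.483, -1.922, 0.005]
force: [1.0, -0.1, 0.6]
width: 1.003
gripper_force: 0.0
```

>>> play_rows(increments="0 0 0 7 1;0 0 0 7 1;0 0 0 2 1;0 0 0 0 1;0 0 0 0 1")

```text
clock: 1.75
position: [0.5199, -0.0091, 0.2313]
ee_rot: [-2.72, -1.572, 0.001]
force: [0.3, -0.5, -0.1]
width: 1.004
gripper_force: 0.0
```

```bash
cat > d.py <<'E'
from h import *
from scipy.spatial.transform import Rotation as Ro
s=arm.observe(); print(s["position"],s["force"])
R=Ro.from_rotvec(s["ee_rot"]).as_matrix(); print("tool y deg",np.degrees(np.arctan2(R[1,1],R[0,1])), "tilt",R[:,2])
p=vision.get_image("wrist"); cv2.imwrite("pics/wrist3.png",p["frame"][...,::-1])
for d in cut_out("pin_a_head",p)[:3]:
    q=maskpts(p,d["mask"]); h=np.percentile(q[:,2],97); t=q[q[:,2]>h-.003]
    c=(t.min(0)+t.max(0))/2; print(d["confidence"],d["point"],"z",np.median(t[:,2]),"c",c,np.median(t,0),len(t),np.ptp(t,axis=0))
    print("in tool (cm)",((c-s["position"])@R)*100)
    hull=cv2.convexHull((t[:,:2]*1e5).astype(np.float32))[:,0]*1e-5
    A=np.radians(np.arange(0,180,3)); W=[np.ptp(hull@[np.cos(a),np.sin(a)]) for a in A]
    print("flat",np.degrees(np.angle(-(np.array(W)@np.exp(6j*A))))/6)
    u=cv2.minAreaRect(hull.astype(np.float32)*1000); print(u)
E
python3 d.py
```

```text
[ 0.51993289 -0.00911137  0.23126127] [ 0.34697714 -0.53477966 -0.08336396]
tool y deg -29.955657638620945 tilt [-8.02948287e-04 -3.84562692e-04 -9.99999604e-01]
0.88 [142.4, 318.5] z 0.16466171803315993 c [0.55291013 0.05350482 0.16512906] [0.55304873 0.05352716 0.16466172] 623 [0.01818901 0.01684606 0.00371403]
in tool (cm) [ 7.07664615 -0.26609265  6.60816227]
flat -29.70390271131427
((553.011962890625, 53.42951583862305), (17.36128807067871, 16.701108932495117), 59.46731948852539)
```

View pics/wrist3.png

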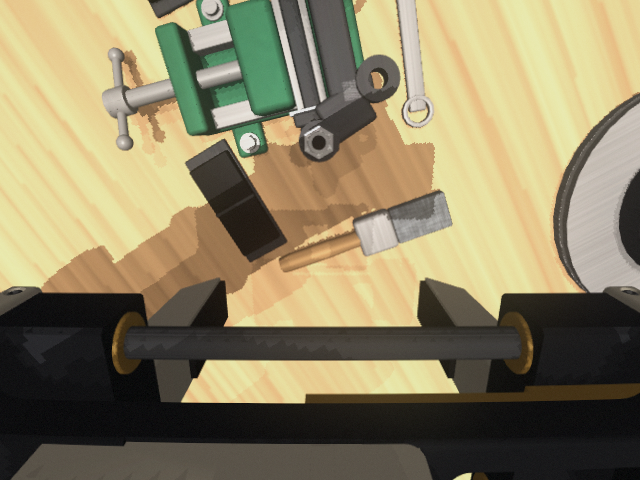

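The wrist view shows the pin head at (318,142), centred between the fingers and with its flats square to the closing line. I'll move over it and go down.

>>> play_rows(increments="3.5 -0.15 1 0 1;3.5 -0.1 1 0 1;0 0 2 0 1;0 0 2 0 1;0 0 1 0 1")

```text
clock: 2.27
position: [0.5519, 0.0536, 0.1594]
ee_rot: [-2.718, -1.573, 0.004]
force: [-0.8, -0.4, -0.8]
width: 0.998
gripper_force: 0.0
```

>>> play_rows(increments="0 0 0.5 0 0.3;0 0 0 0 0;0 0 0 0 -0.3;0 0 0 0 -0.3;0 0 0 0 -0.3", grip_force=10)

```text
clock: 2.68
position: [0.5535, 0.0532, 0.1579]
ee_rot: [2.72, 1.57, 0.003]
force: [-0.1, -0.5, -0.3]
width: 0.687
gripper_force: 0.0
```

```bash
cat > e.py <<'E'
from h import *
from scipy.spatial.transform import Rotation as Ro
s=arm.observe(); R=Ro.from_rotvec(s["ee_rot"]).as_matrix()
print(s["clock"],s["position"],s["force"],s["ft_torque"],s["width"],s["gripper_force"],"to pin (tool cm)",((np.array([.553,.0535,s["position"][2]])-s["position"])@R)*100)
E
python3 e.py
```

```text
2.6833 [0.55353096 0.05319038 0.15785186] [-0.08785532 -0.50975195 -0.27640721] [-0.00141957  0.01360035 -0.07598389] 0.6873219890918719 0.0 to pin (tool cm) [ 2.40243910e-04 -6.14637430e-02 -9.16146135e-05]
```

>>> play_rows(increments="0 -0.05 0.6 0 -0.3;0 0 0.5 0 -0.5;0 0 0 0 -0.5;0 0 0 0 -0.5;0 0 0 0 -0.5")

```text
clock: 3.1
position: [0.5524, 0.0536, 0.1457]
ee_rot: [-2.721, -1.571, 0.0]
force: [-1.0, -0.0, 0.8]
width: 0.325
gripper_force: 0.0
```

```bash
python3 e.py
python3 - <<'E'
from h import *
p=vision.get_image("wrist"); cv2.imwrite("pics/w4.png",p["frame"][...,::-1])
E
```

```text
3.1 [0.55239067 0.05361371 0.14567072] [-0.99866257 -0.00175084  0.76983847] [0.01440319 0.03264992 0.00966322] 0.32460099981079527 0.0 to pin (tool cm) [ 2.06216976e-02  5.84546005e-02 -8.22697274e-06]
```

View pics/w4.png

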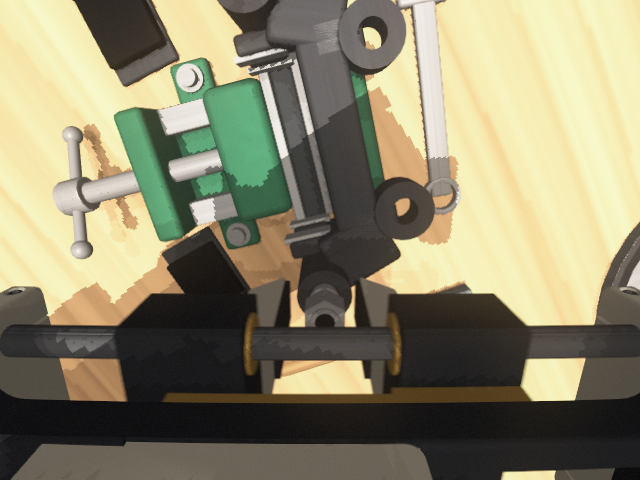

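The picture shows the pin head at (323,312) between the fingers, about midway. I'll close on it.

>>> play_rows(increments="0 0.03 0 0 -1;0 0 0 0 -1;0 0 0 0 -1;0 0 0 0 -1;0 0 0 0 -1", grip_force=20)

```text
clock: 3.57
position: [0.5528, 0.0535, 0.1459]
ee_rot: [2.721, 1.571, 0.001]
force: [-0.0, 0.2, 1.1]
width: 0.181
gripper_force: 20.0
```

```bash
python3 e.py
```

```text
3.5667 [0.55282547 0.05346946 0.14585758] [-0.02470303  0.21755549  1.06060388] [-0.10180456 -0.02358753 -0.00687347] 0.18148939999293515 20.000038744183257 to pin (tool cm) [1.13725844e-02 1.35866419e-02 6.62514033e-06]
```

Gripped across the flats: the opening is 16.7 mm and there is no side load. I'll lift gently.

>>> play_rows(increments="0 0 -0.4 0 -1;0 0 -0.6 0 -1;0 0 -0.6 0 -1;0 0 -0.6 0 -1;0 0 -0.4 0 -1")

```text
clock: 3.98
position: [0.5529, 0.0536, 0.1728]
ee_rot: [2.721, 1.571, 0.001]
force: [-0.4, 0.2, -1.3]
width: 0.18
gripper_force: 20.0
```

>>> play_rows(increments="0 0 -0.4 0 -1;0 0 -0.4 0 -1;0 0 -0.2 0 -1;0 0 0 0 -1;0 0 0 0 -1")

```text
clock: 4.4
position: [0.5526, 0.0535, 0.1817]
ee_rot: [2.721, 1.571, 0.0]
force: [-0.0, -0.1, -1.8]
width: 0.181
gripper_force: 20.0
```

```bash
python3 e.py
cat > f.py <<'E'
from h import *
def near(p,q,c,r=.02): return q[(np.hypot(*(q[:,:2]-c).T)<r)]
a=np.array([.553,.0535]); b=np.array([.5927,.1875])
for n in ("wrist","side","scene"):
    p=vision.get_image(n); cv2.imwrite(f"pics/{n}5.png",p["frame"][...,::-1])
    for d in cut_out("pin_a_head",p)[:4]:
        q=maskpts(p,d["mask"]); h=np.percentile(q[:,2],97); t=q[q[:,2]>h-.003]
        print(n,round(d["confidence"],2),d["point"],d["mask"].sum(),"top",h,np.median(t,0))
    q=maskpts(p,np.ones((480,640),bool))
    t=near(p,q,b,.012); t=t[(t[:,2]<.215)&(t[:,2]>.18)]
    if len(t): print(n,"drawn head", np.percentile(t[:,2],[50,90,97]),len(t))
E
python3 f.py
```

```text
4.4 [0.55263593 0.05348921 0.18171813] [-0.00669448 -0.06380833 -1.77934514] [-0.00859217  0.05267755  0.04702906] 0.180567378792412 19.999880039831623 to pin (tool cm) [1.91367572e-02 3.09901273e-02 6.59708602e-07]
wrist 0.68 [300.3, 324.0] 2001 top 0.20151866907714472 [0.55428318 0.05651174 0.20016049]
side 0.62 [233.5, 302.2] 97 top 0.2026111974955679 [0.55526299 0.05758117 0.20117358]
side drawn head [0.19975939 0.20413481 0.20521592] 94
scene 0.58 [227.5, 342.6] 44 top 0.2263931869162326 [ 0.60654151 -0.01744714  0.24999183]
scene drawn head [0.20166662 0.20633768 0.20821906] 70
```

View pics/wrist5.png

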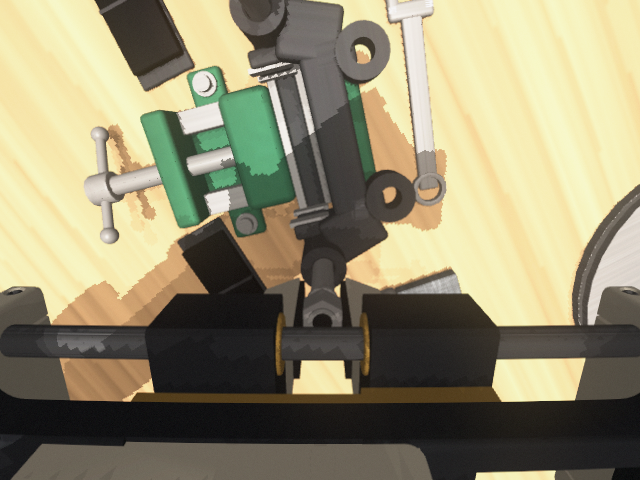

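The pin stays upright in the grip at (323,300) and has come up about 36 mm. To check the target height, I'll compare the boss rims at both ends in the earlier picture, which shows any camera tilt bias.

Run:
```python
from h import *
p=dict(np.load("wrist.npz")); q=maskpts(p,np.ones((480,640),bool))
for c in ([.5532,.0538],[.5927,.1874]):
    r=np.hypot(*(q[:,:2]-c).T)
    h=q[(r<.0075)&(q[:,2]>.155)][:,2]; m=q[(r<.0145)&(q[:,2]>.137)&(q[:,2]<.147)][:,2]
    H,e=np.histogram(m,np.arange(.137,.1471,.001)); print("head",np.median(h),np.percentile(h,[25,75]),h.size,"boss",np.median(m),H)
print(np.mean([arm.observe()["position"][2]]))
```

```text
head 0.29988923923569577 [0.27972666 0.33467139] 1410 boss 0.13969352629963605 [ 12  71 185 115  11   1   0   3   2   0]
head 0.2022066211323799 [0.20136891 0.20302864] 676 boss 0.13990670216166512 [ 12  89 250 225  35   6   5   3   6   5]
0.18151472834908441
```

>>> play_rows(increments="0 0 -0.15 0 -1;0 0 0 0 -1;0 0 0 0 -1;0 0 0 0 -1;0 0 0 0 -1")

```text
clock: 5.12
position: [0.5526, 0.0535, 0.1832]
ee_rot: [-2.721, -1.571, 0.0]
force: [0.6, -0.7, -0.2]
width: 0.176
gripper_force: 20.0
```

```bash
python3 e.py
python3 - <<'E'
from h import *
z=[]
for i in range(6):
    p=vision.get_image("side"); s=arm.observe(); z.append(s["position"][2])
    if i==0:
        d=cut_out("pin_a_head",p)
        print([(x["confidence"],x["point"]) for x in d])
print(np.mean(z),np.std(z),s["force"],s["width"])
# top-edge comparison in side view
u=proj(p,np.array([[.553,.0535,.2035],[.5927,.1875,.2035]])); print(u)
c=p["frame"][225:305,235:335]; cv2.imwrite("pics/side6.png",cv2.resize(c[...,::-1],None,fx=7,fy=7,interpolation=cv2.INTER_CUBIC))
E
```

```text
5.1167 [0.55263534 0.05346478 0.18323329] [ 0.64714939 -0.71443228 -0.21867001] [0.01490404 0.08781469 0.00175881] 0.17578070733417442 19.999787322012708 to pin (tool cm) [ 2.12846854e-02  2.98182529e-02 -9.71805835e-07]
[]
0.18322259246608405 1.1524185031585111e-05 [-0.02633789  0.51463375 -0.96562442] 0.1806737456018065
[[302.61484033 226.1442941 ]
 [277.83785517 267.26724079]]
```

View pics/side6.png

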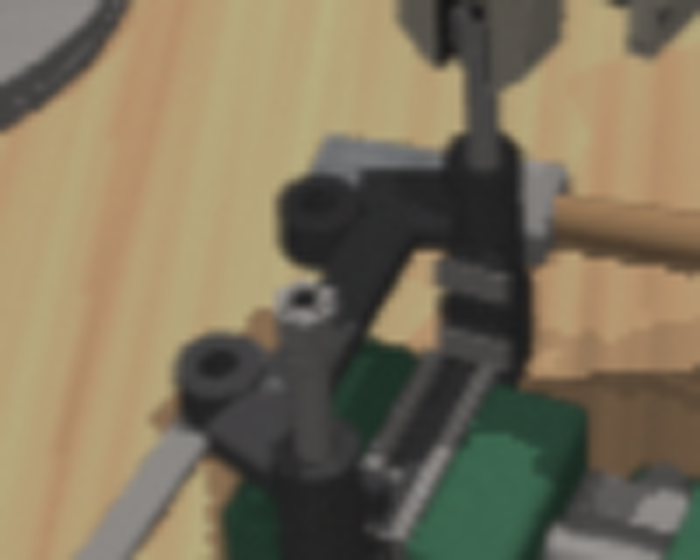

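The side crop shows both shanks standing well out of their bosses and the lifted one upright. Lift is 37.4 mm against a target of about 37.5 mm, the grip is holding, and the forces are negligible, so I'm handing in.

```bash
python3 -c "
from h import *
print(job.sign_off())"
```

```text
the job is handed in; nothing more can be done
None
```

The pushed-in pin is drawn straight up about 37.4 mm, against an estimated 37.5 mm for the other pin, and I handed the job in with it still gripped at that height; nothing else was touched.

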